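# Load a wire spool on a pay-off stand and key its drag plate

### The arm

A 6-joint arm with a two-finger parallel gripper is mounted at the origin on the work surface. World frame = base frame: x ahead of the robot, y to its left, z up, the work surface at z = 0. Lengths are in m, angles in rad, forces in N, time in s.
With the tool pointing down it reaches from about 0.375 to 0.975 m from the base axis. Payload 3.8 kg.
Tool frame: the origin (TCP) lies on the centre line of the jaws, within the pads' length; the fingertips stand 22 mm ahead of it and the grasp point (between the pads) lies 3 mm ahead of it; z points along the fingers, x is the direction in which the jaws open and shut, and the axes are right-handed (so a half turn about z gives the same grasp; the last joint's range is limited). The gripper opens to 88 mm and grips with 3 to 60 N. Pads are 18 mm wide; open, the fingers measure 123 mm over their backs; the gripper's body (75 mm by 187 mm) begins 45 mm behind the grasp point.
Start: joints at [1.141, 0.264, 1.604, -0, 1.274, -0.037], TCP at [0.258, 0.624, 0.261] pointing down, gripper open.
Joint ranges: [-2.63, 2.63], [-0.94, 2.18], [0.31, 2.57], [-1.31, 4.45], [0, 2.66], [-2.55, 2.55]. Speed limits (rad/s): [2.57, 2.57, 3.14, 3.14, 3.14, 3.14].

### API

Orientations are given as [roll, pitch, yaw] about the fixed x, y, z axes, in that order (R = Rz(yaw) Ry(pitch) Rx(roll)).
In Python, from plant import status, eyes, ticket gives the robot as it stands.
- The arm moves only by the tool move_arm, never from a script. Its argument "rows" is one flat list of numbers, 5 for each row, row after row: the shift along the tool's x, y, z in cm, then the turn about the tool's z in degrees, then the finger opening in cm, from 0 to 8.81. In form: [dx, dy, dz, turn, jaw, dx, dy, dz, turn, jaw, ...]. A call has 1 to 20 rows; each row shifts and turns the commanded pose from where the row before left it, along the tool's axes as they then stand; what a row does not reach is not made up. A row lasts 1/10 s, in which the tool goes at most 50 mm and 8.59 degrees, less where a joint would pass 70% of its speed; a pose out of reach is approached as far as the arm can. A call with a gripper value outside its range is refused whole. The fingers move at their own pace and stop on an object; the grip force is fixed at half the most. Time passes only in rows, so rows that do not move let the fingers close. It gives the time, the measured TCP pose, the force and the opening at its end, in the units of the state.
- status.get_state(): the state, without advancing time (a new reading comes with each control period).
- eyes.grab_frame(name): name is "scene" or "top" or "wrist"; returns the picture (384x512x3 uint8, blue, green, red); there is no depth.
- eyes.calibration(name): a dict with "mtx" (3x3 intrinsics, pixels), "D" ([k1, k2, p1, p2, k3] as OpenCV has them; the pictures are not rectified), "origin" and "orientation" of the camera in the world. Camera axes: x right, y up, looking along -z (the intrinsics and any distortion apply to the point x, -y, -z); pixel columns grow to the right and rows downward; lengths in m; the calibration is good to about 2 mm. A picture is of the moment at which its call begins: read the wrist's pose just before it. calibration takes no time and is no camera call; for the wrist camera it gives the pose at the moment of the call.
- ticket.hand_in(): hands the job in, once; it reports no verdict.
The state is a dict: "clock": time; "joints": joint angles; "joint_velocities": joint speeds; "tau": joint torques, N m; "tcp_pos": TCP position; "eef_rot": TCP orientation; "contact_force": force on the tool from outside, world axes, zero at the start; "torque": the same for the moment, N m; "opening": finger opening in m.
Only numpy, scipy, OpenCV 4.12 (cv2) and the standard library are available. Lean on these libraries where they do the work, as an engineer would, in place of code of your own. Each camera call takes 0.05 s, during which the arm holds its last target. There are 200 camera calls.

### The job

Load the tall, narrow spool of wire onto the upright spindle of the pay-off stand: lower it, do not let it drop, until it sits fully home on the felt. Then put the steel drag plate over the spindle, lugs up, turn it until its keyways drop over the spindle's two keys and it lies flat on the spool, and let go. Leave everything else on the bench where it is.

Things in the scene. Friction and masses are not known exactly. Their poses are not given: they have to be found in the camera images.
- spool: the tall, narrow spool, standing upright on the bench: 80 mm high, two grey plastic flanges 64 mm across and 8 mm thick, copper wire wound between them to 58 mm across, a plain 32 mm bore from end to end (both ends alike), about 0.45 kg. Origin: centre of its underside; z up along the bore. Can be held across the top flange.
- spool_low: bystander, not to be used: a low, wide spool, 45 mm high, 82 mm across, with a 16 mm bore too small for the spindle; it may stand in either spool's place. Origin: centre of its underside.
- drag_plate: the keyed drag plate, lying flat on the bench, lugs up: a steel disc 64 mm across and 12 mm thick, about 0.3 kg. Its 20 mm bore has two opposite keyways, 8.5 mm wide, running out to 16.5 mm from the centre along the plate's own +x and -x. Origin: centre of its underside; z up.
- lugs (a point): midway between the drag plate's two upright thumb lugs, 28 mm above its underside; axes as the plate's. The lugs stand at +y and -y: each 30 mm long (along x) and 6 mm thick, from the disc up to 40 mm above its underside; outer faces 46 mm apart, inner faces 34 mm.
- stand: the pay-off stand, fixed to the bench: a grey cast base 165 x 110 x 18 mm (from 60 mm behind to 105 mm ahead of the spindle along its own +x), with a round foot flange, and at +88 mm in x a thin wire-guide post with an eye, 79 mm high over the bench. Origin: on the bench under the spindle's axis; z up.
- pad (a point): centre of the felt's upper face on the stand's foot flange, 26 mm above the bench, on the spindle's axis; axes as the stand's. The fixed steel spindle rises from here: 29 mm across up to 68 mm above the felt, a cone from there to 76 mm, then an 18 mm round journal with a chamfered end. A seated spool can turn; the spindle cannot.
- spindle_end (a point): top of the spindle, 107 mm above the felt. Two feather keys 5.5 mm wide stand out from the journal on opposite sides, to 14 mm from the axis; their square tops are 90 mm above the felt, 10 mm above a seated spool's top. They can face any direction, which no pose here tells: find it by sight, or turn the plate on top of the keys until it drops 10 mm.
- hammer: bystander: hammer lying on its side, 240 mm long. Origin: middle of its length, on the bench.
- mandrel: bystander: tapered steel ring mandrel with wooden handle, lying, 280 mm long, 25 mm thick. Origin: middle of its length, on the bench.
- pliers: bystander: pliers lying flat, 145 mm long, 12 mm thick. Origin: at the joint, on the bench.
- jar: bystander: amber glass jar with black cap, 56 mm across, 65 mm high. Origin: centre of its underside.
- tub: bystander: clear open tub 90 x 120 x 45 mm with finished rings. Origin: centre of its underside.
- bench_block: bystander: round dark steel block, 90 mm across, 39 mm high, a ring on it. Origin: centre of its underside.
There are look-alikes about, which are no part of the job. Leave any brown or pink look-alike of the drag_plate alone.

How it is judged:
By the outcome, as a careful person would: the job done as asked, in the order asked, and still so for the second after the job is handed in, with the robot touching nothing.
It also fails if it takes over 72 s, if anything falls off the work surface, if the arm or the gripper's body presses on something with over 40 N, if the wrist force passes 120 N, or if a joint passes its speed limit or range.

## Working session

There is one attempt and no reset: what is moved stays moved. The work goes in short steps, Python scripts to look and compute and a tool call to move; the robot and the scene stay as the last step left them, time stands still between calls to the robot, and variables do not carry over. Pictures are saved under pics/ and viewed, about 8 in all and at most 12, crops included, and the job is handed in when it is done.

Besides the shell and the picture viewer there is one more tool, called as name(argument=value, ...) on one line, values as JSON. move_arm: Moves the arm, as the interface text tells. Its arguments: {"type":"object","properties":{"rows":{"type":"array","items":{"type":"number"}}},"required":["rows"]}

```bash
ls; mkdir -p pics; cat > h.py <<'E'
import numpy as np, cv2
from scipy.spatial.transform import Rotation as R
from plant import status, eyes, ticket
def cam(n):
    c=eyes.calibration(n); o=np.array(c["orientation"],float)
    M=o if o.shape==(3,3) else R.from_euler('xyz',o).as_matrix()
    return np.array(c["mtx"],float),np.array(c["D"],float),np.array(c["origin"],float),M
def ray(n,px,c=None):
    K,D,o,M=c or cam(n)
    u=cv2.undistortPoints(np.array(px,float).reshape(-1,1,2),K,D).reshape(-1,2)
    d=np.c_[u[:,0],-u[:,1],-np.ones(len(u))]@M.T
    return o,d
def onz(n,px,z,c=None):
    o,d=ray(n,px,c); return o+d*((z-o[2])/d[:,2])[:,None]
def proj(n,P,c=None):
    K,D,o,M=c or cam(n)
    q=(np.array(P,float).reshape(-1,3)-o)@M; q=q*[1,-1,-1]
    return cv2.projectPoints(q,np.zeros(3),np.zeros(3),K,D)[0].reshape(-1,2)
def delta(target,yaw=None):
    "world target -> tool-axes shift in cm"
    s=status.get_state(); Rm=R.from_euler('xyz',s["eef_rot"]).as_matrix()
    return (Rm.T@(np.array(target)-s["tcp_pos"])*100).round(2)
E
python3 - <<'E'
from h import *
print(status.get_state()); 
for n in ("scene","top","wrist"):
    print(n,eyes.calibration(n)); cv2.imwrite(f"pics/{n}0.png",eyes.grab_frame(n))
a=[cv2.imread(f"pics/{n}0.png") for n in("top","scene")]
cv2.imwrite("pics/top_big.png",cv2.resize(a[0],(800,600),interpolation=cv2.INTER_CUBIC))
E
```

```text
pics
{'clock': 0.0, 'joints': array([ 1.14108600e+00,  2.64754667e-01,  1.60533397e+00, -5.52422393e-05,
        1.27367638e+00, -3.69317225e-02]), 'joint_velocities': array([-5.83969556e-04,  1.12907742e-03, -4.39150962e-04,  8.68097184e-04,
        2.02566854e-05, -1.61026543e-03]), 'tau': array([-2.32882710e-03, -5.02119470e+01, -3.56864870e+01,  7.24459905e-02,
        2.94537877e-02, -1.35129676e-04]), 'tcp_pos': array([0.25813161, 0.62300164, 0.25940853]), 'eef_rot': array([-3.14156519e+00,  2.17283376e-03,  1.17803399e+00]), 'contact_force': array([-0.82212249, -0.22446639,  0.22966964]), 'torque': array([ 0.0203712 , -0.02058004,  0.00475102]), 'opening': 0.08790795564130292}
scene {'mtx': array([[475.86384647,   0.        , 252.20192527],
       [  0.        , 475.86384647, 192.57344543],
       [  0.        ,   0.        ,   1.        ]]), 'D': array([0.024756, 0.      , 0.      , 0.      , 0.      ]), 'origin': array([1.43303757, 0.46706935, 1.22886122]), 'orientation': array([0.71199194, 0.01336834, 2.01279942])}
top {'mtx': array([[348.23570868,   0.        , 259.62074231],
       [  0.        , 348.23570868, 193.38088552],
       [  0.        ,   0.        ,   1.        ]]), 'D': array([-0.02825778,  0.        ,  0.        ,  0.        ,  0.        ]), 'origin': array([0.4740359 , 0.04831041, 1.1017244 ]), 'orientation': array([ 7.53532852e-02, -1.83672811e-04, -1.57011665e+00])}
wrist {'mtx': array([[295.1353237 ,   0.        , 260.49333648],
       [  0.        , 295.1353237 , 196.59913283],
       [  0.        ,   0.        ,   1.        ]]), 'D': array([-0.07576961,  0.        ,  0.        ,  0.        ,  0.        ]), 'origin': array([0.19472175, 0.65062235, 0.38416523]), 'orientation': array([-0.27368122,  0.00151179,  1.17780033])}
```

View pics/top_big.png

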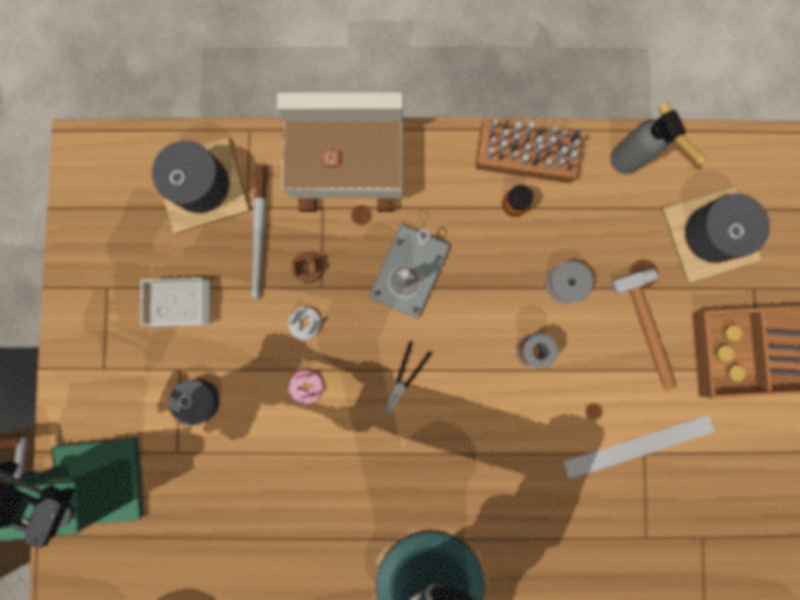

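View pics/scene0.png

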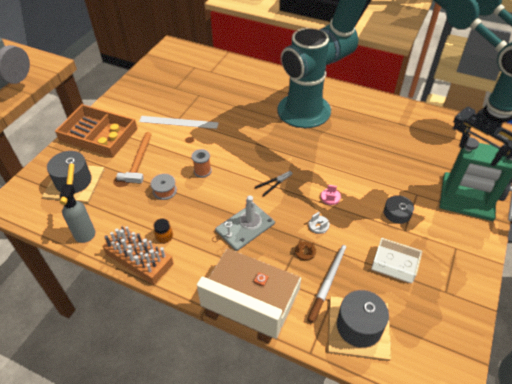

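Top view (800x600 pixels): the tall spool with its wide bore and copper wire is at (540,350), and spool_low is at (570,282). The steel plate is at (305,322), its pink look-alike at (307,387) and its brown one at (308,266). The stand's spindle is near (405,277). The pliers are at (400,385). I choose the spool at (540,350) and the silver plate at (305,322).

```bash
python3 - <<'E'
from h import *
s=.64
for n,p,z in(("spool",(540,349),.08),("low",(570,281),.045),("plate",(305,322),.02),("spindle tip",(404,273),.133),("foot",(406,282),.026)):
    print(n,onz("top",[(p[0]*s,p[1]*s)],z).round(3))
for n,p,z in(("spool",(202,156),.08),("plate",(319,224),.02),("spindle tip",(250,199),.133)):
    print("sc",n,onz("scene",[p],z).round(3))
K,D,o,M=cam("wrist"); st=status.get_state(); T=R.from_euler('xyz',st["eef_rot"]).as_matrix()
print("cam in tool",T.T@(o-st["tcp_pos"]), "axis in tool",T.T@(-M[:,2]), "toolaxes",T.round(2).tolist())
a=cv2.imread("pics/top0.png")
c=np.hstack([cv2.resize(a[y-28:y+28,x-28:x+28],(390,390),interpolation=cv2.INTER_CUBIC) for x,y in((355,202),(196,208))])
cv2.imwrite("pics/crop1.png",c)
E
```

```text
spool [[ 0.463 -0.204  0.08 ]]
low [[ 0.596 -0.274  0.045]]
plate [[0.516 0.248 0.02 ]]
spindle tip [[0.6   0.051 0.133]]
foot [[0.595 0.048 0.026]]
sc spool [[ 0.466 -0.198  0.08 ]]
sc plate [[0.527 0.255 0.02 ]]
sc spindle tip [[0.61  0.054 0.133]]
cam in tool [ 0.00095644 -0.0691418  -0.12466533] axis in tool [4.48886898e-04 2.70311099e-01 9.62772927e-01] toolaxes [[0.38, 0.92, -0.0], [0.92, -0.38, -0.0], [-0.0, -0.0, -1.0]]
```

View pics/crop1.png

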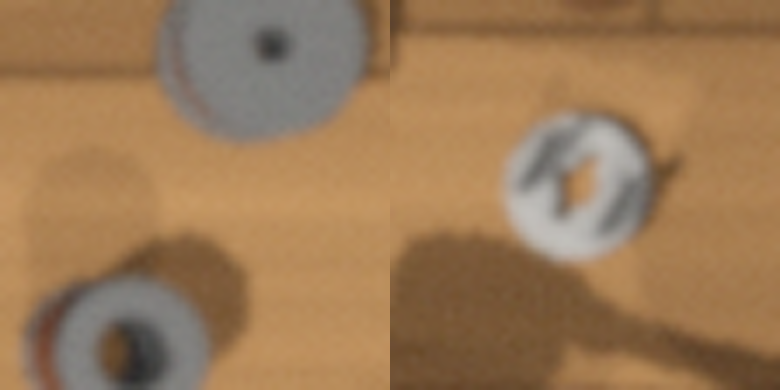

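Both picks are confirmed. In crop 1 the left panel shows the grey flange, copper wire and wide bore at (133,355), and the silver plate with lugs is in the right panel at (580,185). Next I fly past the plate and stand with close looks on the way to the spool.

move_arm(rows=[-2.0, 2.95, 0.5, 0, 8.8, -2.0, 2.95, 0.5, 0, 8.8, -2.0, 2.95, 0.5, 0, 8.8, -2.0, 2.95, 0.5, 0, 8.8, -2.0, 2.95, 0.5, 0, 8.8, -2.0, 2.95, 0.5, 0, 8.8, -2.0, 2.95, 0.5, 0, 8.8, -2.0, 2.95, 0.5, 0, 8.8, -2.0, 2.95, 0.5, 0, 8.8, -2.0, 2.95, 0.5, 0, 8.8, -2.0, 2.95, 0.5, 0, 8.8, -2.0, 2.95, 0.5, 0, 8.8, 0, 0, 0, 0, 8.8, 0, 0, 0, 0, 8.8])

```text
clock: 1.55
tcp_pos: [0.4935, 0.2658, 0.2003]
eef_rot: [-3.141, 0.0, 1.176]
contact_force: [0.6, -0.2, -0.3]
opening: 0.0881
```

```bash
cat > look.py <<'E'
import sys,pickle
from h import *
n=sys.argv[1]; c=cam("wrist"); s=status.get_state(); im=eyes.grab_frame("wrist")
cv2.imwrite(f"pics/{n}.png",im); pickle.dump((c,s),open(f"pics/{n}.pkl","wb"))
print(s["clock"],s["tcp_pos"].round(4),s["eef_rot"].round(4),s["joints"].round(2))
for a in sys.argv[2:]:
    print(a,proj("wrist",[float(v) for v in a.split(",")],c).round(0))
E
python3 look.py w_plate .52,.25,.02
```

```text
1.55 [0.4935 0.2658 0.2003] [-3.1406e+00  3.0000e-04  1.1758e+00] [ 0.45  0.1   1.92  0.    1.13 -0.73]
.52,.25,.02 [[256. 209.]]
```

move_arm(rows=[-1.94, 2.05, -0.62, 0, 8.8, -1.94, 2.05, -0.62, 0, 8.8, -1.94, 2.05, -0.62, 0, 8.8, -1.94, 2.05, -0.62, 0, 8.8, -1.94, 2.05, -0.62, 0, 8.8, -1.94, 2.05, -0.62, 0, 8.8, -1.94, 2.05, -0.62, 0, 8.8, -1.94, 2.05, -0.62, 0, 8.8, 0, 0, 0, 0, 8.8, 0, 0, 0, 0, 8.8])

```text
clock: 2.6
tcp_pos: [0.5856, 0.0613, 0.2505]
eef_rot: [-3.141, -0.001, 1.178]
contact_force: [-0.1, 0.2, -0.3]
opening: 0.0878
```

```bash
python3 look.py w_stand .603,.052,.133; python3 - <<'E'
from h import *
a=cv2.imread("pics/w_plate.png");b=cv2.imread("pics/w_stand.png")
f=lambda i,x,y:cv2.resize(i[max(0,y-75):y+75,x-65:x+65],(400,462),interpolation=cv2.INTER_CUBIC)
cv2.imwrite("pics/crop2.png",np.hstack([f(a,256,209),f(b,256,209)]))
E
```

```text
2.6 [0.5856 0.0613 0.2505] [-3.1414e+00 -8.0000e-04  1.1782e+00] [ 0.06  0.11  1.81  0.    1.23 -1.12]
.603,.052,.133 [[257. 220.]]
```

View pics/crop2.png

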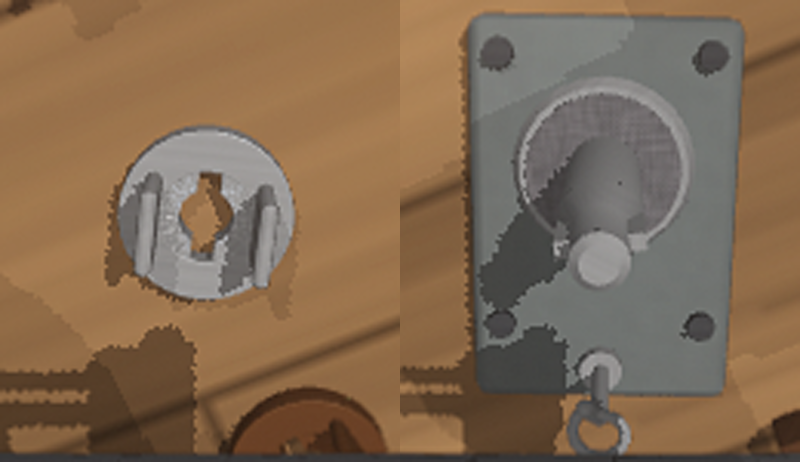

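The left crop shows the silver plate: bore centre (206,215), keyways running from (210,175) to (207,258). The right crop shows the spindle tip at (601,259), keys at (561,246) and (640,241), and the felt ring centre near (604,159).

```bash
python3 - <<'E'
from h import *
import pickle
k=400/130
c,_=pickle.load(open("pics/w_plate.pkl","rb")); f=lambda l:[(191+x/k,134+y/k) for x,y in l]
print("bore",onz("",f([(206,215)]),.012,c).round(4),"disc",onz("",f([(207,214)]),.011,c).round(4))
p=onz("",f([(211,173),(207,260)]),.012,c); d=p[0]-p[1]; print(p.mean(0).round(4),"kw",np.hypot(*d[:2]),np.degrees(np.arctan2(d[1],d[0])))
l=onz("",f([(155,180),(147,272),(269,188),(262,286)]),.04,c); print(l.round(4).tolist(),l.mean(0).round(4),[np.degrees(np.arctan2(*(l[i]-l[i+1])[1::-1])) for i in(0,2)])
c,_=pickle.load(open("pics/w_stand.pkl","rb")); g=lambda l:[(191+x/k,134+y/k) for x,y in l]
print("tip",onz("",g([(201,259)]),.133,c).round(4),"felt",onz("",g([(204,160)]),.026,c).round(4))
p=onz("",g([(240,241),(161,246)]),.116,c); d=p[0]-p[1]; print("keys",p.round(4).tolist(),p.mean(0).round(4),np.hypot(*d[:2]),np.degrees(np.arctan2(d[1],d[0])))
b=cv2.imread("pics/w_stand.png"); cv2.imwrite("pics/crop3.png",cv2.resize(b[195:240,230:285],(770,600),interpolation=cv2.INTER_CUBIC))
E
```

```text
bore [[0.5177 0.2537 0.012 ]] disc [[0.5177 0.2541 0.011 ]]
[0.5188 0.2544 0.012 ] kw 0.03286413092496252 154.75775757169848
[[0.4925, 0.2466, 0.04], [0.5206, 0.2313, 0.04], [0.5093, 0.2798, 0.04], [0.5401, 0.265, 0.04]] [0.5156 0.2557 0.04  ] [np.float64(151.53672619800773), np.float64(154.37361101819025)]
tip [[0.6015 0.052  0.133 ]] felt [[0.5988 0.053  0.026 ]]
keys [[0.6063, 0.0625, 0.116], [0.5987, 0.0399, 0.116]] [0.6025 0.0512 0.116 ] 0.0238559629226195 71.29912792392122
```

View pics/crop3.png

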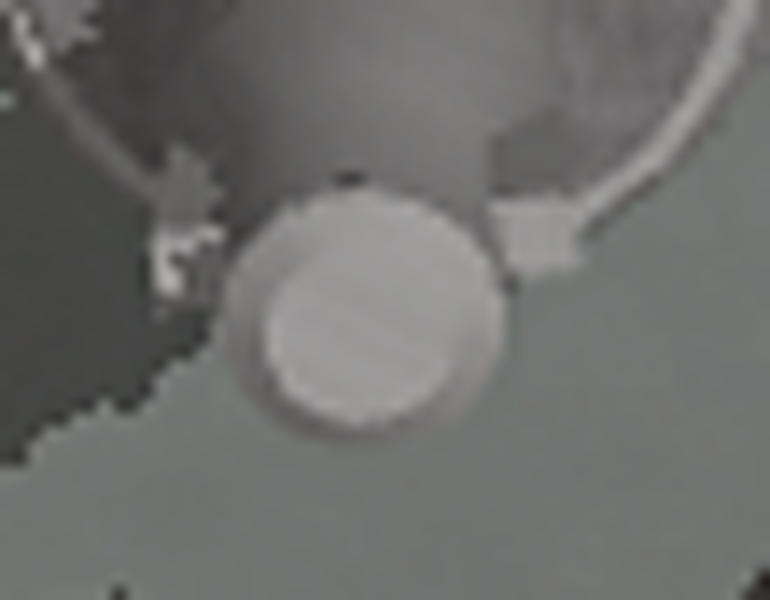

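The close crop shows the key ends at about (155,262) and (580,240) around the tip, whose top face is centred near (361,340).

move_arm(rows=[-3.22, -0.35, 0.33, 0, 8.8, -3.22, -0.35, 0.33, 0, 8.8, -3.22, -0.35, 0.33, 0, 8.8, -3.22, -0.35, 0.33, 0, 8.8, -3.22, -0.35, 0.33, 0, 8.8, -3.22, -0.35, 0.33, 0, 8.8, -3.22, -0.35, 0.33, 0, 8.8, -3.22, -0.35, 0.33, 0, 8.8, -3.22, -0.35, 0.33, 0, 8.8, 0, 0, 0, 0, 8.8, 0, 0, 0, 0, 8.8])

```text
clock: 3.75
tcp_pos: [0.4455, -0.1944, 0.2203]
eef_rot: [-3.141, -0.001, 1.178]
contact_force: [-0.4, 1.0, -0.4]
opening: 0.0884
```

```bash
python3 look.py w_spool .464,-.2,.08; python3 - <<'E'
from h import *
import pickle
c,_=pickle.load(open("pics/w_stand.pkl","rb")); g=lambda l:[(230+x/14,195+y/(600/45)) for x,y in l]
p=onz("",g([(580,237),(152,262)]),.116,c); d=p[0]-p[1]; print("keys",p.mean(0).round(4),np.hypot(*d[:2]),np.degrees(np.arctan2(d[1],d[0])))
print("tip",onz("",g([(361,340)]),.133,c),onz("",g([(365,312)]),.130,c))
c,_=pickle.load(open("pics/w_spool.pkl","rb"))
im=cv2.imread("pics/w_spool.png"); x,y=proj("",[.464,-.2,.08],c)[0].astype(int)
h=cv2.cvtColor(im,cv2.COLOR_BGR2HSV); m=((h[...,1]<45)&(h[...,2]>70)).astype(np.uint8)*255
w=np.zeros_like(m); cv2.circle(w,(int(x),int(y)),90,255,-1); m&=w
cs,_=cv2.findContours(m,cv2.RETR_EXTERNAL,cv2.CHAIN_APPROX_NONE)
q=max(cs,key=cv2.contourArea); e=cv2.fitEllipse(q); print(x,y,e)
print("ell",onz("",[e[0]],.08,c).round(4))
cv2.ellipse(im,e,(0,255,0),1); cv2.imwrite("pics/sp.png",im[max(0,y-120):y+120,max(0,x-150):x+150])
E
```

```text
3.75 [ 0.4455 -0.1944  0.2203] [-3.1410e+00 -9.0000e-04  1.1778e+00] [-0.46 -0.07  2.04  0.    1.17 -1.64]
.464,-.2,.08 [[261. 211.]]
keys [0.603  0.0509 0.116 ] 0.028419568535620752 71.18350448145668
tip [[0.60335304 0.05072301 0.133     ]] [[0.60264145 0.05124899 0.13      ]]
261 210 ((256.75860595703125, 205.54928588867188), (63.89700698852539, 73.94953155517578), 3.6477224826812744)
ell [[ 0.4574 -0.2019  0.08  ]]
```

View pics/sp.png

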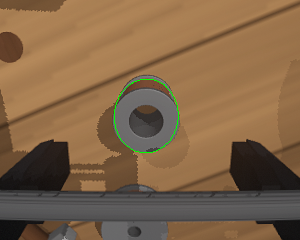

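The spool's top flange is centred at (147,121) in the crop, so about (0.463, -0.203). The fitted ellipse runs onto the lower flange, so I use the flange extents instead. I descend and grip.

move_arm(rows=[-0.02, 0.39, 2.4, 0, 8.8, -0.02, 0.39, 2.4, 0, 8.8, -0.02, 0.39, 2.4, 0, 8.8, -0.02, 0.39, 2.4, 0, 8.8, -0.04, 0.39, 2.4, 0, 8.8, 0, 0, 1.05, 0, 8.8, 0, 0, 1.05, 0, 8.8, 0, 0, 0, 0, 8.8, 0, 0, 0, 0, 5.0, 0, 0, 0, 0, 5.0, 0, 0, 0, 0, 5.0, 0, 0, 0, 0, 5.0, 0, 0, 0, 0, 5.0, 0, 0, 0, 0, 5.0, 0, 0, 0, 0, 5.0, 0, 0, 0, 0, 5.0])

```text
clock: 5.4
tcp_pos: [0.4639, -0.2048, 0.0808]
eef_rot: [3.14, 0.001, 1.178]
contact_force: [-2.2, -1.7, 6.5]
opening: 0.0637
```

move_arm(rows=[0, 0, -1.0, 0, 5.0, 0, 0, -2.5, 0, 5.0, 0, 0, -3, 0, 5.0, 0, 0, -3, 0, 5.0, 0, 0, -3, 0, 5.0, 0, 0, -2, 0, 5.0, 0, 0, -1.0, 0, 5.0, 0, 0, 0, 0, 5.0, 0, 0, 0, 0, 5.0])

```text
clock: 6.3
tcp_pos: [0.4622, -0.2035, 0.233]
eef_rot: [-3.139, -0.0, 1.178]
contact_force: [0.1, 0.3, -5.4]
opening: 0.064
```

```bash
python3 look.py w_held; python3 - <<'E'
from h import *
import pickle
c,s=pickle.load(open("pics/w_held.pkl","rb")); print(s["opening"],s["contact_force"].round(1))
T=R.from_euler('xyz',s["eef_rot"]).as_matrix()
x,y=proj("",s["tcp_pos"],c)[0].astype(int); print(x,y)
im=cv2.imread("pics/w_held.png"); o=(x-100,max(0,y-90))
cv2.imwrite("pics/held.png",cv2.resize(im[o[1]:o[1]+150,o[0]:o[0]+200],(800,600),interpolation=cv2.INTER_CUBIC)); print(o)
E
```

```text
6.3 [ 0.4622 -0.2035  0.233 ] [-3.1389e+00 -4.0000e-04  1.1780e+00] [-0.46 -0.04  1.99  0.    1.19 -1.64]
0.06398391939015514 [ 0.1  0.3 -5.4]
258 266
(np.int64(158), np.int64(176))
```

View pics/held.png

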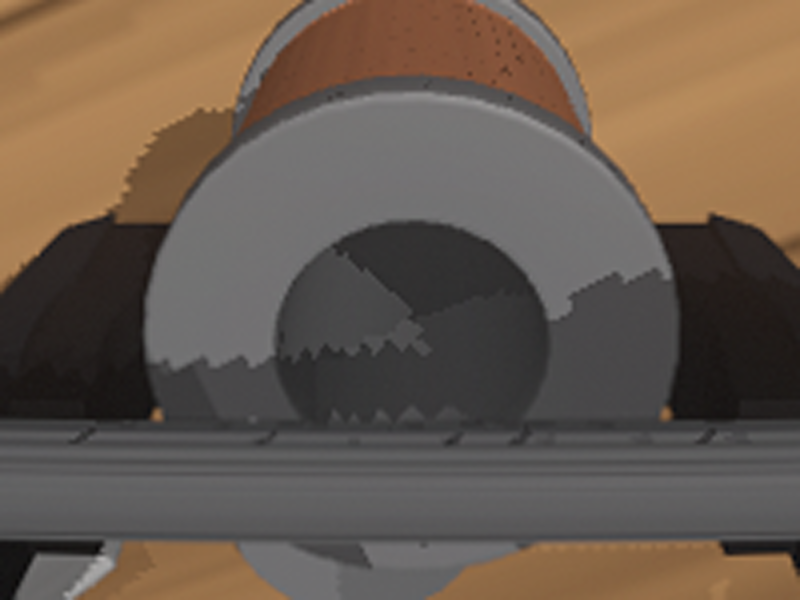

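The held spool shows its rim's far edge at (412,92) and sides at x=145 and 680. The bore's far edge is at (412,221).

```bash
python3 - <<'E'
from h import *
import pickle
c,s=pickle.load(open("pics/w_held.pkl","rb")); T=R.from_euler('xyz',s["eef_rot"]).as_matrix()
f=lambda x,y:(158+x/4,176+y/4)
p=onz("",[f(412,92),f(412,221),f(145,325),f(680,325),f(275,335),f(549,335)],s["tcp_pos"][2]+.0005,c)
print(((p-s["tcp_pos"])@T*1000).round(1).tolist())
print(T.round(4).tolist(), delta([.603,.051,.233]))
E
```

```text
[[1.2, -33.2, -0.4], [1.2, -18.0, -0.5], [-29.9, -4.9, -0.5], [32.6, -4.8, -0.5], [-14.8, -3.7, -0.5], [17.2, -3.6, -0.5]]
[[0.3828, 0.9238, -0.0024], [0.9238, -0.3828, 0.0014], [0.0004, -0.0027, -1.0]] [28.9   3.29 -0.04]
```

move_arm(rows=[1.4, 0.17, 0, 0, 5, 2.88, 0.34, 0, 0, 5, 2.88, 0.34, 0, 0, 5, 2.88, 0.34, 0, 0, 5, 2.88, 0.34, 0, 0, 5, 2.88, 0.34, 0, 0, 5, 2.88, 0.34, 0, 0, 5, 2.88, 0.34, 0, 0, 5, 2.88, 0.34, 0, 0, 5, 2.88, 0.34, 0, 0, 5, 1.5, 0.17, 0, 0, 5, 0, 0, 0, 0, 5, 0, 0, 0, 0, 5, 0, 0, 0, 0, 5])

```text
clock: 7.75
tcp_pos: [0.6042, 0.0484, 0.234]
eef_rot: [-3.14, 0.001, 1.177]
contact_force: [-0.5, -0.1, -5.2]
opening: 0.0637
```

```bash
python3 - <<'E'
from h import *
s=status.get_state(); print(s["tcp_pos"],s["eef_rot"],s["contact_force"])
print(delta([.603+.001,.051-.0017,s["tcp_pos"][2]]))
im=eyes.grab_frame("scene"); x,y=proj("scene",[.603,.051,.14])[0].astype(int)
cv2.imwrite("pics/sc1.png",cv2.resize(im[y-45:y+45,x-60:x+60],(800,600),interpolation=cv2.INTER_CUBIC)); print(x-60,y-45)
E
```

```text
[0.6041652  0.04843215 0.23397555] [-3.14039079e+00  1.09691038e-03  1.17741204e+00] [-0.5488321  -0.13248998 -5.23150829]
[ 0.07 -0.05 -0.  ]
190 150
```

View pics/sc1.png

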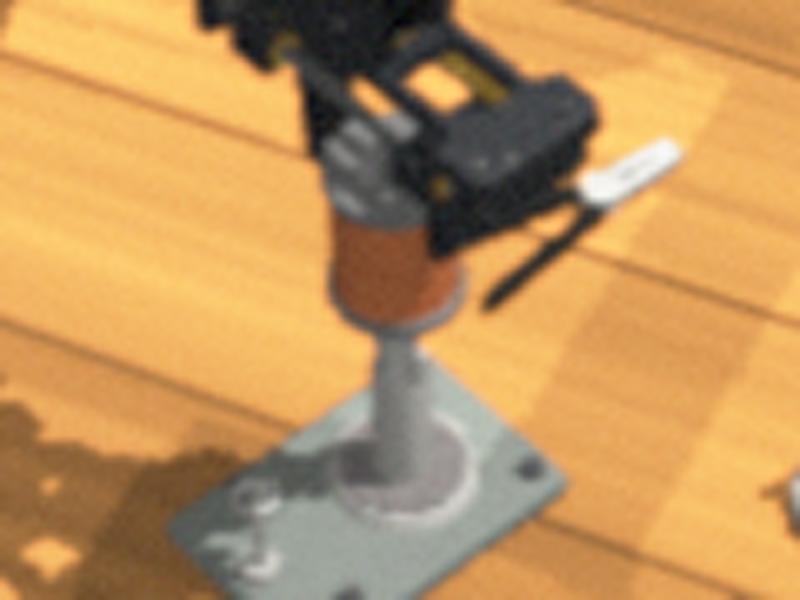

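The scene crop shows the spool's lower end (397,305) hanging in line above the spindle (400,350). I lower it in stages and watch the force.

move_arm(rows=[0.05, 0, 1.0, 0, 5, 0, 0, 1.0, 0, 5, 0, 0, 0.6, 0, 5, 0, 0, 0.5, 0, 5, 0, 0, 0.3, 0, 5, 0, 0, 0.3, 0, 5, 0, 0, 0.2, 0, 5, 0, 0, 0.2, 0, 5, 0, 0, 0, 0, 5])

```text
clock: 8.7
tcp_pos: [0.605, 0.0497, 0.1934]
eef_rot: [-3.141, 0.0, 1.178]
contact_force: [0.2, -0.0, -4.8]
opening: 0.0637
```

move_arm(rows=[0, 0, 0.3, 0, 5, 0, 0, 0.3, 0, 5, 0, 0, 0.3, 0, 5, 0, 0, 0.3, 0, 5, 0, 0, 0.3, 0, 5, 0, 0, 0.3, 0, 5, 0, 0, 0.2, 0, 5, 0, 0, 0, 0, 5])

```text
clock: 9.5
tcp_pos: [0.6048, 0.0496, 0.1731]
eef_rot: [-3.141, 0.0, 1.178]
contact_force: [-0.0, -0.2, -5.3]
opening: 0.0638
```

move_arm(rows=[0, 0, 0.4, 0, 5, 0, 0, 0.5, 0, 5, 0, 0, 0.5, 0, 5, 0, 0, 0.5, 0, 5, 0, 0, 0.5, 0, 5, 0, 0, 0.5, 0, 5, 0, 0, 0.5, 0, 5, 0, 0, 0.5, 0, 5, 0, 0, 0.5, 0, 5, 0, 0, 0.5, 0, 5, 0, 0, 0.5, 0, 5, 0, 0, 0.4, 0, 5, 0, 0, 0.2, 0, 5, 0, 0, 0, 0, 5])

```text
clock: 10.9
tcp_pos: [0.6049, 0.0497, 0.1132]
eef_rot: [-3.141, 0.0, 1.178]
contact_force: [0.0, 0.3, -5.0]
opening: 0.0639
```

move_arm(rows=[0, 0, 0.2, 0, 5, 0, 0, 0.2, 0, 5, 0, 0, 0.1, 0, 5, 0, 0, 0.1, 0, 5, 0, 0, 0, 0, 5, 0, 0, 0, 0, 5])

```text
clock: 11.5
tcp_pos: [0.605, 0.0497, 0.1075]
eef_rot: [-3.141, 0.0, 1.178]
contact_force: [-0.7, -0.7, -6.5]
opening: 0.0638
```

move_arm(rows=[0, 0, 0.1, 0, 5, 0, 0, 0.1, 0, 5, 0, 0, 0, 0, 5, 0, 0, 0, 0, 5])

```text
clock: 11.9
tcp_pos: [0.605, 0.0497, 0.1069]
eef_rot: [-3.141, 0.0, 1.178]
contact_force: [-4.3, -0.0, 3.9]
opening: 0.0637
```

move_arm(rows=[0, 0, 0, 0, 6.6, 0, 0, 0, 0, 7.0, 0, 0, 0, 0, 7.6, 0, 0, 0, 0, 8.4, 0, 0, 0, 0, 8.8, 0, 0, 0, 0, 8.8, 0, 0, -0.5, 0, 8.8, 0, 0, -1.5, 0, 8.8, 0, 0, -3, 0, 8.8, 0, 0, -3, 0, 8.8, 0, 0, -3, 0, 8.8, 0, 0, 0, 0, 8.8])

```text
clock: 13.1
tcp_pos: [0.6087, 0.0498, 0.2228]
eef_rot: [3.131, -0.005, 1.178]
contact_force: [0.5, -0.9, 1.0]
opening: 0.0877
```

```bash
python3 look.py w_seat .603,.051,.106; python3 - <<'E'
from h import *
im=cv2.imread("pics/w_seat.png"); x,y=255,205
a=cv2.resize(im[130:290,176:336],(560,560),interpolation=cv2.INTER_CUBIC)
sc=eyes.grab_frame("scene")[165:265,215:285]
cv2.imwrite("pics/seat.png",a); cv2.imwrite("pics/sc2.png",sc)
cv2.imwrite("pics/seat.png",np.hstack([cv2.resize(a,(400,400)),cv2.resize(sc,(280,400),interpolation=cv2.INTER_CUBIC)]))
E
```

```text
13.1 [0.6087 0.0498 0.2228] [ 3.1314 -0.0047  1.1781] [ 0.04  0.16  1.8   0.    1.17 -1.14]
.603,.051,.106 [[257. 190.]]
```

View pics/seat.png

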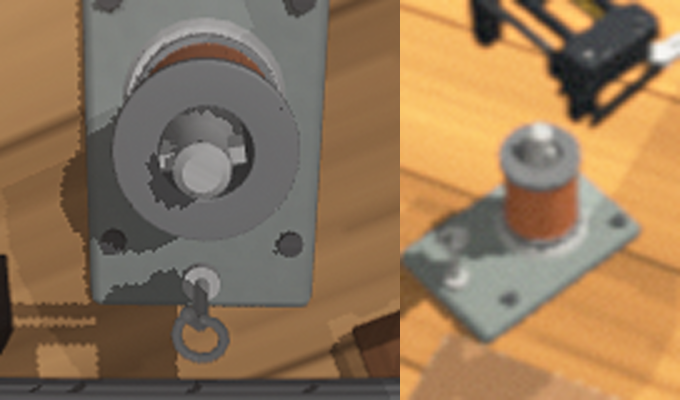

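The spool sits on the felt with the spindle tip and both keys centred in its bore (tip at (201,170), keys at (163,160) and (247,155)). The scene view on the right agrees. Now to the plate.

move_arm(rows=[0.8, -0.8, 0, 0, 8.8, 1.6, -1.6, 0, 0, 8.8, 1.6, -1.6, 0, 0, 8.8, 1.6, -1.6, 0, 0, 8.8, 1.6, -1.6, 0, 0, 8.8, 1.6, -1.6, 0, 0, 8.8, 1.6, -1.6, 2.0, 0, 8.8, 1.6, -1.6, 2.5, 0, 8.8, 1.6, -1.6, 2.5, 0, 8.8, 1.6, -1.6, 2.0, 0, 8.8, 0.3, -0.7, 1.0, 0, 8.8, 0, 0, 0, 3.0, 8.8, 0, 0, 0, 0, 8.8, 0, 0, 0, 0, 8.8])

```text
clock: 14.6
tcp_pos: [0.5174, 0.2535, 0.1155]
eef_rot: [-3.142, 0.0, 1.127]
contact_force: [0.6, -1.0, 0.7]
opening: 0.088
```

```bash
python3 look.py w_pl2 .5177,.2537,.012; python3 - <<'E'
from h import *
print(delta([.5177,.2537,.037]))
im=cv2.imread("pics/w_pl2.png"); cv2.imwrite("pics/pl2.png",cv2.resize(im[150:300,160:360],(800,600),interpolation=cv2.INTER_CUBIC))
E
```

```text
14.6 [0.5174 0.2535 0.1155] [-3.1415e+00  4.0000e-04  1.1267e+00] [ 0.41  0.21  1.95 -0.    0.98 -0.71]
.5177,.2537,.012 [[260. 203.]]
[ 0.02 -0.01  7.88]
```

View pics/pl2.png

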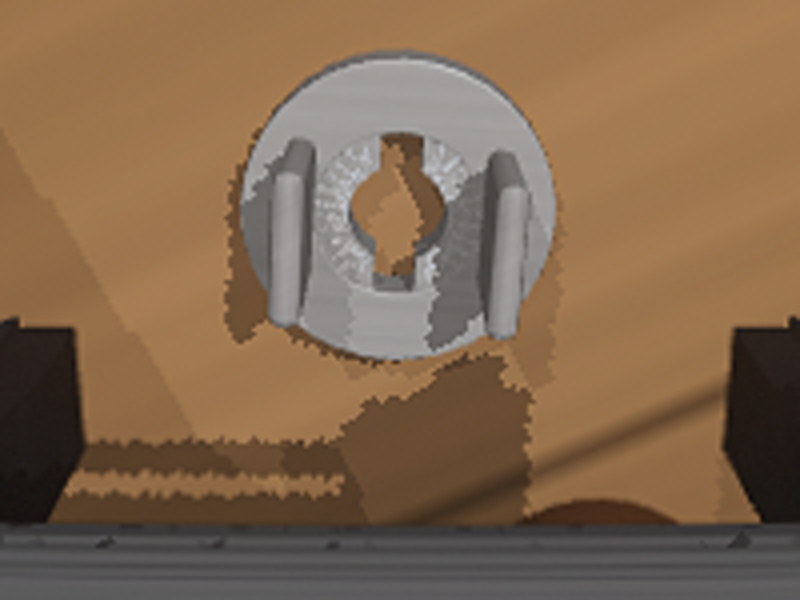

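The plate is centred between the jaws with its bore at (399,211). The keyways run from (402,132) to (397,290), leaning slightly clockwise, and the lug tops run (290,178)-(285,322) and (513,188)-(503,336).

```bash
python3 - <<'E'
from h import *
import pickle
c,s=pickle.load(open("pics/w_pl2.pkl","rb")); T=R.from_euler('xyz',s["eef_rot"]).as_matrix()
f=lambda l:[(160+x/4,150+y/4) for x,y in l]
a=lambda d:np.degrees(np.arctan2(d[1],d[0]))
k=onz("",f([(402,133),(396,290)]),.012,c); l=onz("",f([(290,178),(285,322),(513,188),(503,336)]),.04,c)
b=onz("",f([(399,211),(398,207)]),.012,c)
print(a(k[0]-k[1]),a(l[0]-l[1]),a(l[2]-l[3]),l.mean(0),b)
print("tool",((np.array([k.mean(0),l.mean(0),b[0]])-s["tcp_pos"])@T*100).round(2))
E
```

```text
152.40823485254901 151.1116741439989 152.32029631334126 [0.51776377 0.25362631 0.04      ] [[0.51764866 0.25384106 0.012     ]
 [0.51680098 0.25402184 0.012     ]]
tool [[ 0.05  0.05 10.35]
 [ 0.03  0.02  7.55]
 [ 0.05  0.   10.35]]
```

move_arm(rows=[0, 0, 1.5, 2.5, 8.8, 0, 0, 2.5, 0, 8.8, 0, 0, 2.0, 0, 8.8, 0, 0, 1.2, 0, 8.8, 0, 0, 0.55, 0, 8.8, 0, 0, 0, 0, 8.8, 0, 0, 0, 0, 3.5, 0, 0, 0, 0, 3.5, 0, 0, 0, 0, 3.5, 0, 0, 0, 0, 3.5, 0, 0, 0, 0, 3.5, 0, 0, 0, 0, 3.5, 0, 0, 0, 0, 3.5, 0, 0, 0, 0, 3.5, 0, 0, 0, 0, 3.5, 0, 0, 0, 0, 3.5])

```text
clock: 16.25
tcp_pos: [0.5175, 0.2536, 0.0383]
eef_rot: [-3.142, 0.0, 1.082]
contact_force: [-1.4, -1.0, 4.8]
opening: 0.0461
```

move_arm(rows=[0, 0, -0.7, 0, 3.5, 0, 0, -2.0, 0, 3.5, 0, 0, -2.0, 8.08, 3.5, 0, 0, -2.0, 8.08, 3.5, 0, 0, -2.0, 8.08, 3.5, 0, 0, -2.0, 8.08, 3.5, 0, 0, -2.0, 8.08, 3.5, 0, 0, -2.0, 8.08, 3.5, 0, 0, -1.0, 8.08, 3.5, 0, 0, 0, 8.08, 3.5, 0, 0, 0, 8.08, 3.5, 0, 0, 0, 8.08, 3.5, 0, 0, 0, 0, 3.5, 0, 0, 0, 0, 3.5])

```text
clock: 17.65
tcp_pos: [0.5172, 0.2537, 0.1946]
eef_rot: [3.141, 0.001, -0.325]
contact_force: [-0.2, 0.2, -3.2]
opening: 0.0459
```

```bash
python3 -c "
from h import *
s=status.get_state();print(s['tcp_pos'],np.degrees(s['eef_rot']),s['contact_force'],delta([.6035,.0505,s['tcp_pos'][2]]))"
```

```text
[0.51717296 0.25368558 0.19459755] [ 1.79975733e+02  4.05577712e-02 -1.86135004e+01] [-0.23956844  0.22690373 -3.1592443 ] [14.67 16.5  -0.  ]
```

move_arm(rows=[0.6, 0.7, 0, 0, 3.5, 1.4, 1.6, 0, 0, 3.5, 1.6, 1.8, 0, 0, 3.5, 1.6, 1.8, 0, 0, 3.5, 1.6, 1.8, 0, 0, 3.5, 1.6, 1.8, 0, 0, 3.5, 1.6, 1.8, 0, 0, 3.5, 1.6, 1.8, 0, 0, 3.5, 1.5, 1.6, 0, 0, 3.5, 1.0, 1.2, 0, 0, 3.5, 0.6, 0.6, 0, 0, 3.5, 0, 0, 0, 0, 3.5, 0, 0, 0, 0, 3.5, 0, 0, 0, 0, 3.5])

```text
clock: 19.05
tcp_pos: [0.6031, 0.0509, 0.195]
eef_rot: [-3.141, 0.0, -0.327]
contact_force: [0.4, -0.1, -2.3]
opening: 0.0457
```

```bash
python3 look.py w_pl3 .6035,.0505,.133; python3 -c "
from h import *
s=status.get_state();print(s['tcp_pos'],np.degrees(s['eef_rot']),delta([.6035,.0505,s['tcp_pos'][2]]))
im=cv2.imread('pics/w_pl3.png'); x,y=proj('wrist',s['tcp_pos']-[0,0,.026])[0].astype(int); print(x,y)
o=(x-60,y-45); print(o); cv2.imwrite('pics/pl3.png',cv2.resize(im[o[1]:o[1]+90,o[0]:o[0]+120],(800,600),interpolation=cv2.INTER_CUBIC))"
```

```text
19.05 [0.6031 0.0509 0.195 ] [-3.1414e+00  5.0000e-04 -3.2720e-01] [0.04 0.18 1.83 0.   1.13 0.37]
.6035,.0505,.133 [[261. 223.]]
[0.60312966 0.05098778 0.19504609] [-1.79992271e+02  2.46727113e-02 -1.87388110e+01] [ 0.05  0.03 -0.  ]
259 245
(np.int64(199), np.int64(200))
```

View pics/pl3.png

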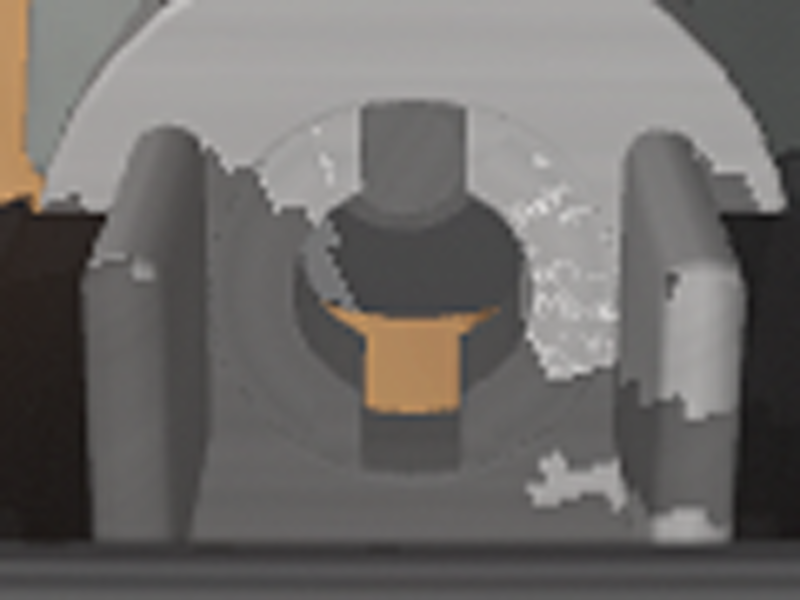

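The held plate's keyways are vertical in the picture (x 412), so they line up with the tool. The spindle tip shows through the upper keyway at x about 413, with its near edge at y about 229.

```bash
python3 - <<'E'
from h import *
import pickle
c,s=pickle.load(open("pics/w_pl3.pkl","rb")); T=R.from_euler('xyz',s["eef_rot"]).as_matrix()
f=lambda l:[(199+x*.15,200+y*.15) for x,y in l]
for n,p,z in (("tip edge",(413,229),.131),("kw top",(413,101),.169),("kw bot",(411,472),.169),("boreL",(297,285),.169),("boreR",(527,285),.169)):
    print(n,((onz("",f([p]),z,c)-s["tcp_pos"])@T*1000).round(1))
E
```

```text
tip edge [[ 0.6  9.5 64. ]]
kw top [[  0.6 -17.7  26. ]]
kw bot [[ 0.4 16.1 26. ]]
boreL [[-9.1 -1.5 26. ]]
boreR [[10.1 -1.5 26. ]]
```

move_arm(rows=[0, 0.1, 0.6, 0, 3.5, 0, 0, 1.0, 0, 3.5, 0, 0, 0.5, 0, 3.5, 0, 0, 0.4, 0, 3.5, 0, 0, 0.3, 0, 3.5, 0, 0, 0.3, 0, 3.5, 0, 0, 0.3, 0, 3.5, 0, 0, 0.2, 0, 3.5, 0, 0, 0.2, 0, 3.5, 0, 0, 0, 0, 3.5])

```text
clock: 20.1
tcp_pos: [0.6027, 0.0493, 0.1566]
eef_rot: [3.141, 0.001, -0.328]
contact_force: [-2.1, 0.3, -3.1]
opening: 0.0454
```

move_arm(rows=[0, 0, 0.2, 0, 3.5, 0, 0, 0.2, 0, 3.5, 0, 0, 0.1, 0, 3.5, 0, 0, 0, 0, 3.5, 0, 0, 0, 0, 3.5])

```text
clock: 20.6
tcp_pos: [0.6027, 0.0493, 0.1517]
eef_rot: [3.141, 0.001, -0.328]
contact_force: [-4.1, 2.0, -1.8]
opening: 0.0455
```

The plate is below the key tops, so the keyways are engaged. There is a small side force along tool -x, so I ease that way and go on down.

move_arm(rows=[-0.05, 0, 0, 0, 3.5, 0, 0, 0.1, 0, 3.5, 0, 0, 0.2, 0, 3.5, 0, 0, 0.1, 0, 3.5, 0, 0, 0, 0, 3.5, 0, 0, 0, 0, 3.5])

```text
clock: 21.2
tcp_pos: [0.6026, 0.0494, 0.148]
eef_rot: [3.142, 0.0, -0.328]
contact_force: [-4.1, 1.4, -2.1]
opening: 0.0458
```

move_arm(rows=[-0.04, 0, 0.1, 0, 3.5, 0, 0, 0.1, 0, 3.5, 0, 0, 0.1, 0, 3.5, 0, 0, 0, 0, 3.5, 0, 0, 0, 0, 3.5])

```text
clock: 21.7
tcp_pos: [0.6025, 0.0495, 0.145]
eef_rot: [-3.141, -0.0, -0.328]
contact_force: [-2.4, 1.7, -2.3]
opening: 0.0459
```

move_arm(rows=[-0.03, 0, 0.1, 0, 3.5, 0, 0, 0.1, 0, 3.5, 0, 0, 0, 0, 3.5, 0, 0, 0, 0, 3.5])

```text
clock: 22.1
tcp_pos: [0.6026, 0.0495, 0.1443]
eef_rot: [-3.141, -0.001, -0.328]
contact_force: [-4.5, 0.8, 5.5]
opening: 0.0455
```

It has seated: the underside is at about 0.106 m with an upward force of about 8 N. I release and withdraw.

move_arm(rows=[0, 0, 0, 0, 4.9, 0, 0, 0, 0, 5.3, 0, 0, 0, 0, 6.0, 0, 0, 0, 0, 7.0, 0, 0, 0, 0, 8.0, 0, 0, 0, 0, 8.0, 0, 0, -0.5, 0, 8.0, 0, 0, -1.5, 0, 8.0, 0, 0, -3, 0, 8.0, 0, 0, -3, 0, 8.0, 0, 0, -2, 0, 8.0, 0, 0, 0, 0, 8.0, 0, 0, 0, 0, 8.0, 0, 0, 0, 0, 8.0])

```text
clock: 23.5
tcp_pos: [0.6012, 0.0496, 0.2418]
eef_rot: [3.141, 0.002, -0.328]
contact_force: [-0.7, -0.3, -0.2]
opening: 0.08
```

```bash
python3 look.py w_end .6033,.0505,.118; python3 - <<'E'
from h import *
im=cv2.imread("pics/w_end.png")[125:285,165:365]; sc=eyes.grab_frame("scene")[165:265,215:285]
cv2.imwrite("pics/end.png",np.hstack([cv2.resize(im,(500,400),interpolation=cv2.INTER_CUBIC),cv2.resize(sc,(280,400),interpolation=cv2.INTER_CUBIC)]))
E
```

```text
23.5 [0.6012 0.0496 0.2418] [ 3.1408e+00  2.0000e-03 -3.2820e-01] [ 0.04  0.14  1.78 -0.    1.22  0.37]
.6033,.0505,.118 [[262. 196.]]
```

View pics/end.png

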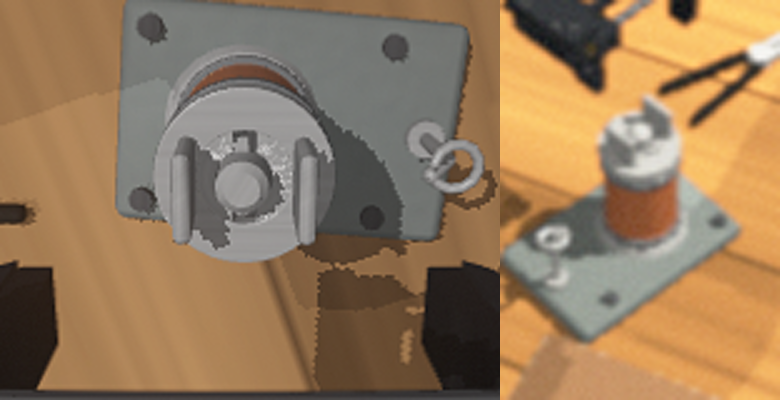

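The plate lies flat and centred on the spool, with the spindle tip through its bore at (241,183) and a key in the keyway at (243,140). The gripper is clear.

```bash
python3 -c "
from plant import ticket
print(ticket.hand_in())"
```

```text
the job is handed in; nothing more can be done
None
```

The job is done and handed in at about 23.5 s of the 72 s allowed; the hand-in reports no verdict.

- **Spool:** I gripped the tall spool across its top flange and lowered it onto the spindle in small steps until it touched the felt. The tool was at 0.107 m with about 9 N of contact force, which matches its expected seated height. The look after release showed it centred and down on the felt.
- **Drag plate:** I picked up the steel plate by its lugs and turned it to the key direction I had measured by sight, about 71°. It slid over both keys on the first try, without any searching. The underside came to rest at about 0.106 m, the expected height of the spool's top, with about 8 N of contact force.
- **Last look:** The plate lies flat on the spool, lugs up, with one key visible in its keyway. The gripper is clear, with no force beyond sensor noise.
- **Disagreements:** The ellipse I fitted to the spool also took in its lower flange, so I used the top flange's visible edges instead. There was a small side force of about 4 N as the plate went down; I shifted about 1 mm to relieve it, and a similar force was still there at contact.
- **Not checked:** I did not take a final overall picture of the other items on the bench. No unexpected forces appeared on the moves past them.

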